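# Open a bar clamp and hold it balanced over a picture frame

## Task

Slide the loose jaw of the red bar clamp outward along its bar until you feel it meet its end stop, so that the clamp is fully open. Then lift the clamp with the gripper on its bar at the balance point and hold it level a few centimetres above the picture frame in the gluing jig, the bar running straight across the frame's short way and the frame centred between the two jaws. Finish while still holding it there, and do not knock the clamp over, touch the frame or jig, or disturb the other things on the bench.

Things in the scene. Friction and masses are not known exactly. Their poses are not given: they have to be found in the camera images.
- clamp: Bar clamp (mm), 0.95 kg with its jaw, standing on two feet, bar on top. Origin: foot level under mid-bar; x along the bar from the fixed red screw head to the end plate, z up. Head x -150 to -110, 46 wide, top z 89; its screw pad reaches in to x -90 (z 16-44); wooden screw handle out to x -220 (z 18-42). Dark steel end plate x 143 to 151, 50 wide, top z 78: second foot and the jaw's stop.
- jaw (a joint): Sliding red jaw along the bar, in m: its middle is at x = -0.050 + this value in the clamp's frame. Grows as the clamp opens (away from the head, to the end plate); 0.170 is fully open, at the stop. Slides with about 1.5 N friction and stays where left; the whole standing clamp shifts on the bench only above some 4 N.
- jaw_push (a point): Middle of the upstand on top of the sliding jaw, 95 above the clamp's feet. The upstand is 30 long (along the bar), 26 wide, from 82 to 110 above the feet, so above the bar: push on its face towards the screw head, or pinch it across its width. The jaw below is 40 long and 40 wide and clears the bench by 6. Axes as the clamp's. (Sizes in mm.)
- balance (a point): Balance point of the fully open clamp (true to some 6 mm along the bar, as castings vary in weight): 46 from mid-bar towards the screw head, at mid-height of the bar, 62.5 above the feet. The steel bar is 300 long, 10 thick (y), 25 high (50 to 75 above the feet), free to grip from above across its thickness where no casting sits. Axes as the clamp's. (Sizes in mm.)
- gap_mid (a point): Midway between the clamp's two jaws when fully open (screw pad and jaw face then stand 188 apart), at foot level: 3 from the clamp's origin in +x. Axes as the clamp's. (Sizes in mm.)
- jig: Gluing jig fixed to the bench: dark wooden board 220 (x) by 250 (y), 18 thick, with a pale wooden picture frame on it, held by small blue blocks at its ends. Origin: underside centre; x is the frame's short way. (Sizes in mm.)
- frame_top (a point): Centre of the frame at the height of its top face, 38 above the bench. The frame is 140 (x, short way) by 200 (y) outside, 20 high, bars 22 wide. Axes as the jig's. (Sizes in mm.)
- glue: Bystander: glue bottle, 56 across, 150 tall, standing. Origin: underside centre. (Sizes in mm.)
- tin: Bystander: yellow and blue tin, 72 across, 85 tall, standing. Origin: underside centre. (Sizes in mm.)
- spare: Bystander: spare pale wooden frame lying flat, 110 by 150, 18 high. Origin: underside centre. (Sizes in mm.)
- brush: Bystander: hand brush lying on the bench, out to the side. Origin: underside, near its middle; it lies along its x. (Sizes in mm.)

How it is judged:
On the way, in this order (a step that is already met when the one before it is completed fails the run):
1. the sliding jaw is fully open, against its stop (value of joint jaw above 0.164 m), for 0.2 s.
2. the open clamp is lifted off the bench by the fingers (height (world z) of clamp above 0.025 m and contact force between the fingers and clamp above 1 N and value of joint jaw above 0.16 m), for 0.2 s.
At the end, for the whole second after the job is handed in: Clamp held still in the fingers, on its bar within 18 mm of the balance point, jaw within 10 mm of its stop; level within 4 deg; feet 15 to 100 mm over the frame's top; gap middle within 20 mm of the frame's centre, bar within 7 deg of its short way; nothing else touching it (value of joint jaw above 0.16 m and angle between clamp's own z axis and vertical below 0.07 rad and horizontal distance between gap_mid and frame_top below 0.02 m and angle between the x axis of clamp and the x axis of jig, either way round below 0.12 rad and height (world z) of clamp between 0.053 and 0.14 m and x of the grasp point in the frame of balance between -0.018 and 0.018 m and y of the grasp point in the frame of balance between -0.015 and 0.015 m and z of the grasp point in the frame of balance between -0.025 and 0.03 m and contact force between the fingers and clamp above 1 N and linear speed of clamp below 0.02 m/s and angular speed of clamp below 0.1 rad/s and contact force between clamp and jig below 0.1 N and contact force between clamp and glue below 0.1 N and contact force between clamp and tin below 0.1 N and contact force between clamp and spare below 0.1 N and contact force between clamp and brush below 0.1 N); the arm keeps its last pose, push and grip.
It fails at once if the frame or jig was touched (contact force between jig and anything else above 1.5 N).
It fails at once if the clamp was tipped over (angle between clamp's own z axis and vertical above 0.5 rad).
It fails at once if a bystander was disturbed (moved 30 mm or tipped) (distance of any of glue, tin, spare, brush from where it was at the start of the episode above 0.03 m or angle between any of glue, tin, spare, brush's own z axis and vertical above 0.4 rad).
It also fails if it takes over 64 s, if anything falls off the work surface, if the arm or the gripper's body presses on something with over 40 N, if the wrist force passes 120 N, or if a joint passes its speed limit or range.

## Robot

A 7-joint arm with a two-finger parallel gripper is mounted at the origin on the work surface. World frame = base frame: x ahead of the robot, y to its left, z up, the work surface at z = 0. Lengths are in m, angles in rad, forces in N, time in s.
With the tool pointing down it reaches from about 0.425 to 0.875 m from the base axis. Payload 4.7 kg.
Tool frame: the origin (TCP) lies on the centre line of the jaws, within the pads' length; the fingertips stand 8 mm ahead of it and the grasp point (between the pads) lies 11 mm behind it; z points along the fingers, y is the direction in which the jaws open and shut (so a half turn about z gives the same grasp; the last joint's range is limited). The gripper opens to 87 mm and grips with 3 to 60 N. Pads are 19 mm wide; open, the fingers measure 117 mm over their backs; the gripper's body (75 mm by 190 mm) begins 51 mm behind the grasp point.
Start: joints at [-1.098, 0.321, -0.07, 1.45, 0.023, 1.371, -0.057], TCP at [0.288, 0.583, 0.231] pointing down, gripper open.
Joint ranges: [-2.86, 2.86], [-0.3, 2.09], [-1.38, 1.24], [0.06, 2.45], [-1.56, 4.7], [0.09, 2.05], [-2.69, 2.69]. Speed limits (rad/s): [2.57, 2.57, 3.14, 3.14, 3.14, 3.14, 3.14].

## Interface

Orientations are given as a rotation vector (axis times angle).
In Python, from bench import status, optics, order gives the robot as it stands.
- The arm moves only by the tool step_arm, never from a script. Its argument "rows" is a list of rows, each a list of 3 entries, a list of its own where there are three numbers: the turn, a rotation vector about the tool's x, y, z in degrees, then the shift along the tool's x, y, z in mm, then the finger opening in mm, from 0 to 87. A call has 1 to 12 rows; each row shifts and turns the pose as measured when the row begins, along the tool's axes as they then stand; what a row does not reach is not made up. A row lasts 1/12 s, in which the tool goes at most 41.7 mm and 7.16 degrees, less where a joint would pass 70% of its speed; a pose out of reach is approached as far as the arm can. A call is refused whole if a number of a shift passes 41.7 or a number of a turn 7.16, either way. A call with a gripper value outside its range is refused whole. The fingers move at their own pace and stop on an object; "grip_force" is the grip in N (left out, the last holds). Time passes only in rows, so rows that do not move let the fingers close. It gives the time, the measured TCP pose, the force and the opening at its end, in the units of the state.
- status.get_state(): the state, without advancing time (a new reading comes with each control period).
- optics.get_image(name): name is "scene" or "top" or "wrist"; returns a dict with "frame" (420x560x3 uint8, red, green, blue), "range_z" (420x560 float32, m along the optical axis (not along the pixel's ray), 0 where there is no reading), "K" (3x3 intrinsics, pixels), "R" (3x3) and "t" (3): a world point X has camera coordinates R X + t. Camera axes: x right, y down, z forward; pixel columns grow to the right and rows downward; lengths in m; the calibration is good to about 2 mm. A picture is of the moment at which its call begins.
- order.close_job(): hands the job in, once; it reports no verdict.
The state is a dict: "time": time; "joint_positions": joint angles; "qd": joint speeds; "joint_torque": joint torques, N m; "position": TCP position; "tool_rot": TCP orientation; "ft_force": force on the tool from outside, world axes, zero at the start; "torque": the same for the moment, N m; "grip_width": opening from 0.0 (shut) to 1.0 (fully open).
Only numpy, scipy, OpenCV 4.12 (cv2) and the standard library are available. Lean on these libraries where they do the work, as an engineer would, in place of code of your own. Each camera call takes 0.05 s, during which the arm holds its last target.

## Working session

There is one attempt and no reset: what is moved stays moved. The work goes in short steps, Python scripts to look and compute and a tool call to move; the robot and the scene stay as the last step left them, time stands still between calls to the robot, and variables do not carry over. Pictures are saved under pics/ and viewed, and the job is handed in when it is done.

Besides the shell and the picture viewer there is one more tool, called after ">>>" as name([rows], argument=value, ...), one row to a line, values as JSON. step_arm: Moves the arm, as the interface text tells. Its arguments: {"type":"object","properties":{"rows":{"type":"array"},"grip_force":{"type":"number"}},"required":["rows"]}

```bash
mkdir -p pics; ls; python3 - <<'E'
from bench import status, optics
import cv2,numpy as np
s=status.get_state()
for k in s: print(k,np.round(s[k],3))
for n in ["scene","top"]:
    d=optics.get_image(n); cv2.imwrite(f"pics/{n}0.png",d["frame"][:,:,::-1]); np.savez(f"{n}0.npz",**d); print(n,d["K"].tolist(),d["R"].round(3).tolist(),d["t"])
E
```

```text
pics
time 0.0
joint_positions [-1.098  0.322 -0.07   1.452  0.023  1.371 -0.057]
qd [-0.001  0.001  0.     0.001 -0.001 -0.001  0.001]
joint_torque [ 0.0000e+00 -4.9129e+01 -4.0400e-01 -3.1253e+01 -6.4000e-02  4.3000e-02
  0.0000e+00]
position [0.288 0.582 0.229]
tool_rot [-7.140e-01 -3.059e+00  3.000e-03]
ft_force [-0.263 -0.286  0.868]
torque [-0.007 -0.031  0.034]
grip_width 1.003
scene [[446.0903024192674, 0.0, 288.7312605532894], [0.0, 446.0903024192674, 217.11693331092533], [0.0, 0.0, 1.0]] [[0.851, 0.525, -0.012], [0.437, -0.719, -0.541], [-0.293, 0.455, -0.841]] [-0.45591064 -0.34075434  1.34049408]
top [[434.118286918543, 0.0, 280.88909443372256], [0.0, 434.118286918543, 210.74140368607317], [0.0, 0.0, 1.0]] [[-0.028, -1.0, -0.002], [-0.994, 0.028, -0.103], [0.103, -0.001, -0.995]] [-0.13030933  0.62212598  1.06670061]
```

View pics/scene0.png

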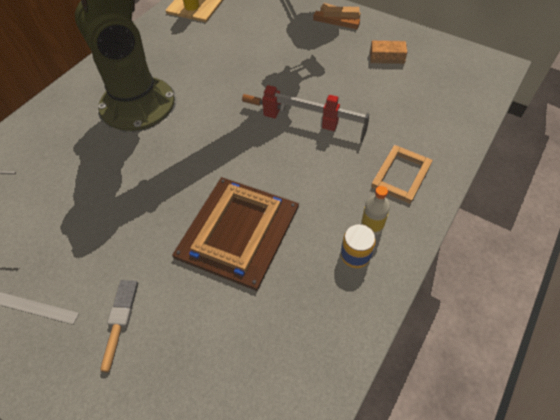

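View pics/top0.png

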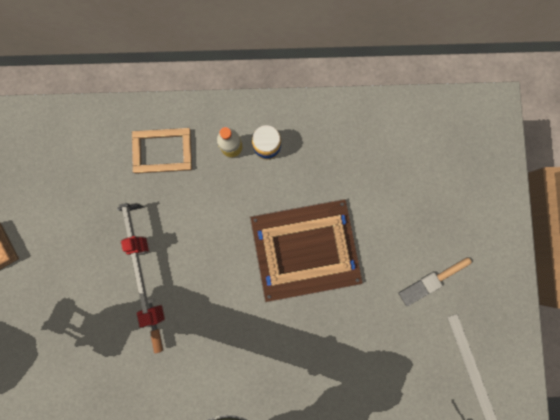

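Scene view: clamp at (240-368, 98-125), jig at (237,230). Top view: screw head (150,316), sliding jaw (133,245), end plate (126,208), frame (307,250), glue (229,140), tin (266,141), spare (162,150), brush (435,283). Next I'll measure these using depth.

```bash
cat > h.py <<'E'
import numpy as np,cv2
def cloud(d):
    z=d["range_z"].astype(float);K=d["K"];v,u=np.indices(z.shape)
    P=np.stack([(u-K[0,2])/K[0,0]*z,(v-K[1,2])/K[1,1]*z,z],-1)
    W=(P-d["t"])@d["R"]; W[z<=0]=np.nan
    return W
def proj(d,X):
    p=(d["R"]@np.asarray(X).T).T+d["t"];q=p@d["K"].T;return q[:,:2]/q[:,2:]
E
python3 - <<'E'
from h import *
for n in ["top","scene"]:
    d=dict(np.load(n+"0.npz"));W=cloud(d);im=d["frame"].astype(int)
    print(n)
    z=W[...,2]
    if n=="top":
        reg=np.zeros(z.shape,bool);reg[200:356,110:175]=1
    else:
        reg=np.zeros(z.shape,bool);reg[80:140,238:375]=1
    print("bench z",np.nanmedian(z))
    r,g,b=im[...,0],im[...,1],im[...,2]
    bar=reg&(z>0.065)&(z<0.08)&(abs(r-b)<40)
    P=W[bar][:,:2];c=np.median(P,0);l=cv2.fitLine(P.astype(np.float32),cv2.DIST_HUBER,0,.01,.01).ravel()
    print("bar",bar.sum(),l,np.degrees(np.arctan2(l[1],l[0])))
    ax=l[:2]*np.sign(l[0]);nx=np.array([-ax[1],ax[0]])
    al=reg&(z>0.012)
    Q=W[al];s=(Q[:,:2]-l[2:])@ax;o=(Q[:,:2]-l[2:])@nx
    red=(r-g>60)[al]&(b[al]<80)
    for lo in np.arange(-.3,.3,.01):
        m=(s>=lo)&(s<lo+.01)
        if m.sum()>2: print(round(lo,3),m.sum(),"zmax %.3f o %.3f %.3f red %.2f"%(np.percentile(Q[m,2],95),o[m].min(),o[m].max(),red[m].mean()))
    # frame: color pale, z ~0.038
    reg=np.zeros(z.shape,bool)
    if n=="top": reg[195:305,245:365]=1
    else: reg[175:290,170:305]=1
    f=reg&(z>0.031)&(z<0.046)
    m=cv2.minAreaRect(W[f][:,:2].astype(np.float32));print("frame",f.sum(),m,np.median(W[f][:,2]))
    f=reg&(z>0.011)&(z<0.05)
    m=cv2.minAreaRect(W[f][:,:2].astype(np.float32));print("board",f.sum(),m)
E
```

```text
top
bench z 0.0006088427688794425
bar 559 [0.98100597 0.19397745 0.5118142  0.2081178 ] 11.184995
-0.24 23 zmax 0.045 o -0.012 0.010 red 0.00
-0.23 41 zmax 0.045 o -0.011 0.010 red 0.00
-0.22 45 zmax 0.045 o -0.012 0.010 red 0.00
-0.21 42 zmax 0.045 o -0.012 0.010 red 0.00
-0.2 44 zmax 0.045 o -0.012 0.011 red 0.00
-0.19 39 zmax 0.045 o -0.011 0.009 red 0.00
-0.18 24 zmax 0.041 o -0.007 0.006 red 0.00
-0.17 57 zmax 0.090 o -0.023 0.021 red 0.04
-0.16 113 zmax 0.093 o -0.023 0.022 red 0.37
-0.15 113 zmax 0.093 o -0.023 0.023 red 0.35
-0.14 115 zmax 0.091 o -0.023 0.022 red 0.10
-0.13 79 zmax 0.079 o -0.022 0.022 red 0.00
-0.12 51 zmax 0.077 o -0.013 0.006 red 0.00
-0.11 42 zmax 0.078 o -0.013 0.006 red 0.00
-0.1 30 zmax 0.079 o -0.005 0.005 red 0.00
-0.09 31 zmax 0.078 o -0.005 0.007 red 0.00
-0.08 30 zmax 0.079 o -0.005 0.006 red 0.00
-0.07 30 zmax 0.078 o -0.004 0.007 red 0.00
-0.06 32 zmax 0.078 o -0.005 0.006 red 0.00
-0.05 30 zmax 0.079 o -0.004 0.007 red 0.00
-0.04 31 zmax 0.079 o -0.004 0.006 red 0.00
-0.03 30 zmax 0.079 o -0.004 0.006 red 0.00
-0.02 29 zmax 0.080 o -0.004 0.00
[... 2232 characters left out ...]
0.015 red 0.19
0.03 121 zmax 0.109 o -0.020 0.015 red 0.24
0.04 76 zmax 0.082 o -0.017 0.020 red 0.08
0.05 33 zmax 0.075 o -0.005 0.009 red 0.00
0.06 34 zmax 0.076 o -0.005 0.009 red 0.00
0.07 33 zmax 0.076 o -0.006 0.008 red 0.00
0.08 33 zmax 0.076 o -0.004 0.008 red 0.00
0.09 35 zmax 0.077 o -0.005 0.009 red 0.00
0.1 33 zmax 0.076 o -0.005 0.010 red 0.00
0.11 51 zmax 0.077 o -0.024 0.016 red 0.00
0.12 79 zmax 0.079 o -0.026 0.024 red 0.00
frame 2208 ((0.5182850956916809, -0.21118903160095215), (0.14268946647644043, 0.22085614502429962), 8.937821388244629) 0.038144979780178175
board 8209 ((0.5178701877593994, -0.21010209619998932), (0.2231006622314453, 0.2520204186439514), 8.98013687133789)
```

```bash
python3 - <<'E'
from h import *
from bench import status
for n,l in [("top",[.9806,.1960,.5118,.2081]),("scene",[.9806,.1960,.5118,.2041])]:
    d=dict(np.load(n+"0.npz"));W=cloud(d);z=W[...,2]
    Q=W[(z>0.012)&(abs(W[...,1]-.2)<.1)&(abs(W[...,0]-.5)<.3)]
    l=np.array(l);s=(Q[:,:2]-l[2:])@l[:2];o=(Q[:,:2]-l[2:])@np.array([-l[1],l[0]])
    f=lambda m:np.percentile(s[m],[1,5,50,95,99]).round(4)
    print(n,"head top",f((Q[:,2]>.083)&(Q[:,2]<.1)&(s<-.05)&(abs(o)<.05)),"upstand",f((Q[:,2]>.104)&(abs(s)<.1)&(abs(o)<.03)),"plate",f((s>.09)&(s<.2)&(abs(o)<.03)&(abs(o)>.012)&(Q[:,2]>.05)))
    m=(Q[:,2]>.065)&(Q[:,2]<.084)&(s>-.1)&(s<.11)&(abs(s-.025)>.035)&(abs(o)<.02)
    p=np.polyfit(s[m],o[m],1);print(p, "yaw",np.degrees(np.arctan2(l[1],l[0])+p[0]))
print(__import__('scipy.spatial.transform',fromlist=['x']).Rotation.from_rotvec(status.get_state()["tool_rot"]).as_matrix().round(3))
E
```

```text
top head top [-0.1624 -0.1611 -0.1481 -0.1347 -0.1336] upstand [0.0162 0.0173 0.0302 0.0435 0.0454] plate [0.1264 0.1268 0.1295 0.1343 0.1343]
[0.00619725 0.00059818] yaw 11.658266635291053
scene head top [-0.1625 -0.1605 -0.147  -0.1354 -0.1342] upstand [0.0167 0.0179 0.0314 0.0436 0.045 ] plate [0.1273 0.1274 0.1298 0.1326 0.1328]
[0.00855836 0.00062853] yaw 11.793548358941152
[[-0.897  0.443 -0.001]
 [ 0.443  0.897 -0.002]
 [-0.    -0.002 -1.   ]]
```

>>> step_arm([
  [[0,0,-6.3],[-24,-25,0],0],
  [[0,0,-6.3],[-24,-25,0],0],
  [[0,0,-6.3],[-24,-25,0],0],
  [[0,0,-6.3],[-24,-25,0],0],
  [[0,0,-6.3],[-24,-25,0],0],
  [[0,0,-6.3],[-24,-25,0],0],
])

```text
time: 0.6
position: [0.3938, 0.414, 0.2238]
tool_rot: [0.39, -3.106, 0.004]
ft_force: [0.8, 0.1, -0.2]
grip_width: 0.631
```

```bash
cat >> h.py <<'E'
from scipy.spatial.transform import Rotation as Ro
def rel(target,yaw):
    """tool-frame shift (mm) and turn(deg) to put TCP at target, pointing down, tool x at yaw+180 deg"""
    from bench import status
    s=status.get_state();R=Ro.from_rotvec(s["tool_rot"])
    a=np.radians(yaw);e=np.array([np.cos(a),np.sin(a),0]);n=np.array([-e[1],e[0],0])
    T=Ro.from_matrix(np.stack([-e,n,[0,0,-1]],1))
    print("t",round(float(s["time"]),2),"pos",np.round(s["position"],4),"F",np.round(s["ft_force"],2),"w",round(float(s["grip_width"])*87,1))
    print("shift mm",(R.inv().apply(np.asarray(target)-s["position"])*1000).round(1),"turn",np.degrees((R.inv()*T).as_rotvec()).round(2))
E
python3 -c "
from h import *
rel([.4947,.2031,.18],11.7)"
```

```text
t 0.6 pos [0.3938 0.414  0.2238] F [ 0.75  0.06 -0.19] w 54.9
shift mm [ -46.2 -229.2   43.6] turn [-0.09 -0.63  2.61]
```

>>> step_arm([
  [[0,0,0.5],[-6,-29,5],0],
  [[0,0,0.5],[-6,-29,5],0],
  [[0,0,0.5],[-6,-29,5],0],
  [[0,0,0.4],[-6,-29,5],0],
  [[0,0,0.4],[-6,-29,5],0],
  [[0,0,0],[-6,-29,5],0],
  [[0,0,0],[-6,-29,5],0],
  [[0,0,0],[0,0,0],0],
])

```text
time: 1.27
position: [0.4879, 0.2062, 0.1844]
tool_rot: [0.313, -3.114, 0.012]
ft_force: [0.7, -0.7, 0.5]
grip_width: 0.044
```

```bash
python3 -c "
from h import *
from bench import optics
rel([.4947,.2031,.097],11.7)
d=optics.get_image('wrist');cv2.imwrite('pics/w1.png',d['frame'][:,:,::-1]);np.savez('w1.npz',**d)
d=optics.get_image('scene');cv2.imwrite('pics/s1.png',d['frame'][:,:,::-1])"
```

```text
t 1.27 pos [0.4879 0.2062 0.1844] F [ 0.73 -0.65  0.48] w 3.9
shift mm [-7.1 -3.8 87.4] turn [-0.38 -0.72 -0.21]
```

View pics/w1.png

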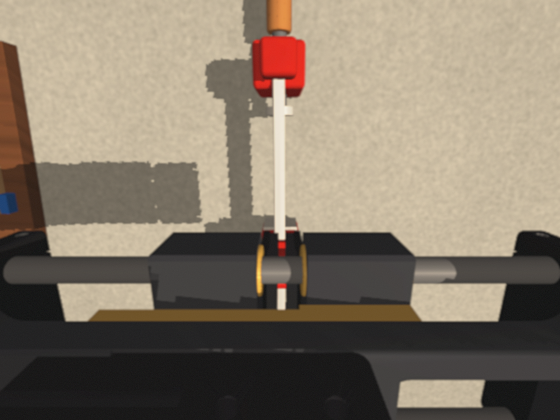

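View pics/s1.png

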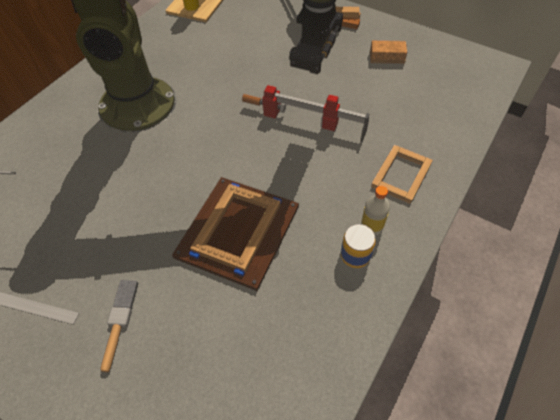

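Wrist view: the bar runs down column ~281, centred between the closed fingertips (258-306, 270). The head is at (279,65). Scene view: gripper at (312,55), as projected. Next I descend behind the upstand.

>>> step_arm([
  [[-0.3,-0.6,-0.2],[-2,-1,25],0],
  [[0,0,0],[-1,-1,25],0],
  [[0,0,0],[0,0,20],0],
  [[0,0,0],[0,0,10],0],
  [[0,0,0],[0,0,0],0],
])

```text
time: 1.78
position: [0.4877, 0.2195, 0.1043]
tool_rot: [-0.343, 3.121, 0.013]
ft_force: [-1.6, -0.4, -0.3]
grip_width: 0.006
```

```bash
python3 -c "
from h import *
from bench import optics
rel([.4947,.2031,.097],11.7)
d=optics.get_image('top');cv2.imwrite('pics/t2.png',d['frame'][:,:,::-1])"
```

```text
t 1.78 pos [0.4877 0.2195 0.1043] F [-1.56 -0.39 -0.28] w 0.5
shift mm [ -3.2 -17.6   7.2] turn [0.48 0.15 0.85]
```

View pics/t2.png

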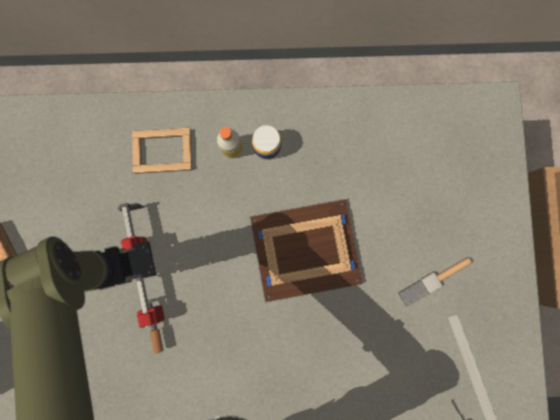

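>>> step_arm([
  [[0,0,0.4],[-1,-6,2],0],
  [[0,0,0.4],[-1,-6,2],0],
  [[0,0,0],[-1,-4,2],0],
])

```text
time: 2.08
position: [0.4957, 0.2076, 0.1019]
tool_rot: [-0.327, 3.118, 0.018]
ft_force: [-1.0, -0.1, -0.3]
grip_width: 0.007
```

>>> step_arm([
  [[0,0,0],[0,0,0],0],
])

```text
time: 2.17
position: [0.4967, 0.2065, 0.1025]
tool_rot: [-0.324, 3.117, 0.018]
ft_force: [0.6, -0.3, 0.0]
grip_width: 0.005
```

```bash
python3 -c "
from h import *
rel([.4947,.2031,.097],11.7)"
```

```text
t 2.17 pos [0.4967 0.2065 0.1025] F [ 0.6  -0.28  0.02] w 0.4
shift mm [ 2.7 -3.   5.4] turn [0.61 0.51 0.18]
```

>>> step_arm([
  [[0,0,0],[-4,-3,4],0],
  [[0,0,0],[-8,-1,3],0],
  [[0,0,0],[-8,-1,1],0],
  [[0,0,0],[-8,0,0],0],
  [[0,0,0],[-8,0,0],0],
])

```text
time: 2.58
position: [0.5358, 0.2087, 0.0958]
tool_rot: [-0.322, 3.117, 0.02]
ft_force: [-1.9, -1.2, 2.0]
grip_width: 0.006
```

```bash
python3 -c "
from h import *
rel([.4947+.0955*.979,.2031+.0955*.203,.097],11.7)"
```

```text
t 2.58 pos [0.5358 0.2087 0.0958] F [-1.85 -1.17  2.04] w 0.5
shift mm [-54.1   2.8  -0.7] turn [0.69 0.54 0.1 ]
```

>>> step_arm([
  [[0,0,0],[-8,0,0],0],
  [[0,0,0],[-8,1,0],0],
  [[0,0,0],[-8,0,0],0],
  [[0,0,0],[-7,1,0],0],
  [[0,0,0],[-6,0,0],0],
])

```text
time: 3.0
position: [0.5761, 0.2187, 0.0952]
tool_rot: [-0.322, 3.119, 0.017]
ft_force: [-0.5, -0.3, 1.2]
grip_width: 0.003
```

```bash
python3 -c "
from h import *
rel([.4947+.0955*.979,.2031+.0955*.203,.097],11.7)
from bench import optics
d=optics.get_image('top');cv2.imwrite('pics/t3.png',d['frame'][150:400,50:250,::-1].repeat(3,0).repeat(3,1)[:600])"
```

```text
t 3.0 pos [0.5761 0.2187 0.0952] F [-0.53 -0.26  1.23] w 0.3
shift mm [-12.6   1.3  -1.6] turn [0.6  0.43 0.09]
```

View pics/t3.png

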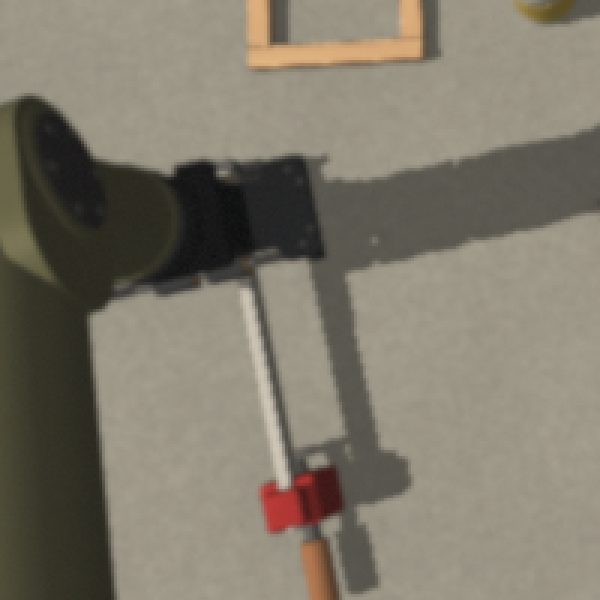

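The gripper is over the bar at about (120, 225) in the top view and the head hasn't moved. I'll creep the last ~12 mm and watch the force.

>>> step_arm([
  [[0,0,0],[-4,0,0],0],
  [[0,0,0],[-4,0,0],0],
])

```text
time: 3.22
position: [0.5856, 0.2207, 0.0952]
tool_rot: [-0.322, 3.118, 0.018]
ft_force: [-1.6, -1.4, 1.1]
grip_width: 0.006
```

>>> step_arm([
  [[0,0,0],[-3,0,0],0],
])

```text
time: 3.3
position: [0.5872, 0.2211, 0.0951]
tool_rot: [-0.322, 3.122, 0.017]
ft_force: [-12.4, -4.5, 9.3]
grip_width: 0.003
```

>>> step_arm([
  [[0,0,0],[-3,0,0],0],
])

```text
time: 3.38
position: [0.5873, 0.2211, 0.0952]
tool_rot: [0.323, -3.121, -0.015]
ft_force: [-13.5, -4.6, 10.5]
grip_width: 0.003
```

>>> step_arm([
  [[0,0,0],[-3,0,0],0],
])

```text
time: 3.47
position: [0.5872, 0.2211, 0.0953]
tool_rot: [0.322, -3.113, -0.013]
ft_force: [-9.9, -3.0, 6.0]
grip_width: 0.004
```

The force jumped to ~13 N with no further travel, within about 1 mm of the expected stop. I'll back off, rise and look.

>>> step_arm([
  [[0,0,0],[6,0,0],0],
  [[0,0,0],[8,0,-5],0],
  [[0,0,0],[10,0,-25],0],
  [[0,0,0],[14,0,-25],30],
  [[0,0,0],[20,0,-25],50],
  [[0,0,0],[30,0,-10],50],
  [[0,0,0],[30,0,0],50],
  [[0,0,0],[20,0,0],50],
  [[0,0,0],[0,0,0],50],
])

```text
time: 4.22
position: [0.4488, 0.1923, 0.193]
tool_rot: [-0.324, 3.124, 0.02]
ft_force: [-0.2, 0.3, -1.1]
grip_width: 0.374
```

```bash
python3 - <<'E'
from h import *
from bench import optics
rel([.4947-.046*.979,.2031-.046*.203,.18],11.7)
ims=[]
for n in ["top","scene","wrist"]:
    d=optics.get_image(n);ims.append(d["frame"])
    W=cloud(d);z=W[...,2]
    o0=np.array([.4947,.2031]);a=np.radians(11.7);e=np.array([np.cos(a),np.sin(a)]);nn=np.array([-e[1],e[0]])
    Q=W[(z>0.012)&(z<.125)];s=(Q[:,:2]-o0)@e;o=(Q[:,:2]-o0)@nn;Z=Q[:,2]
    def f(m,v=s): return (m.sum(),np.percentile(v[m],[2,50,98]).round(4)) if m.sum()>5 else None
    print(n,"head",f((Z>.083)&(Z<.1)&(abs(s+.13)<.05)&(abs(o)<.05)),"ups",f((Z>.104)&(Z<.118)&(s>.05)&(s<.17)&(abs(o)<.03)),"plate",f((abs(s-.15)<.03)&(abs(o)<.03)&(abs(o)>.0225)&(Z>.05)))
    m=(Z>.067)&(Z<.082)&(s>-.085)&(s<.09)&(abs(o)<.015)
    if m.sum()>20: print("bar",m.sum(),np.polyfit(s[m],o[m],1), "yaw",11.7+np.degrees(np.polyfit(s[m],o[m],1)[0]),np.ptp(s[m]))
    if n=="wrist":
        m=(Z>.067)&(Z<.082)&(s>-.11)&(s<.02)&(abs(o)<.02)
        if m.sum()>20: print("bar",m.sum(),np.percentile(s[m],[1,99]),np.percentile(o[m],[2,50,98]),np.polyfit(s[m],o[m],1))
cv2.imwrite("pics/t4.png",np.hstack([ims[0][150:400,60:330],ims[2][:250]])[:,:800,::-1])
cv2.imwrite("pics/w4.png",ims[2][:,:,::-1])
E
```

```text
t 4.22 pos [0.4488 0.1923 0.193 ] F [-0.24  0.26 -1.14] w 32.5
shift mm [-1.1  1.1 13. ] turn [0.74 0.09 0.14]
top head (np.int64(172), array([-0.1446, -0.1302, -0.1159])) ups (np.int64(139), array([0.1069, 0.1202, 0.1345])) plate None
bar 192 [-0.01578755  0.00291765] yaw 10.795440000896612 0.17214452097271093
scene head (np.int64(89), array([-0.1455, -0.1315, -0.1179])) ups (np.int64(87), array([0.106 , 0.1201, 0.1344])) plate None
bar 280 [ 0.00015948 -0.00175386] yaw 11.70913768886486 0.17438220033531818
wrist head (np.int64(1257), array([-0.1457, -0.1313, -0.1168])) ups None plate None
bar 1254 [-0.00059648  0.00047917] yaw 11.66582429668878 0.16062951341938975
bar 1315 [-0.10979167  0.01154521] [-0.00409074  0.00068783  0.00541524] [-0.00284196  0.00036079]
```

View pics/t4.png

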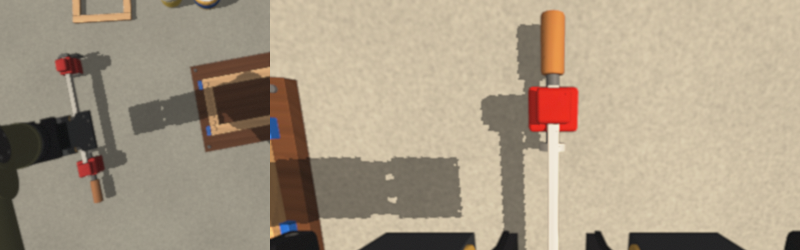

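View pics/w4.png

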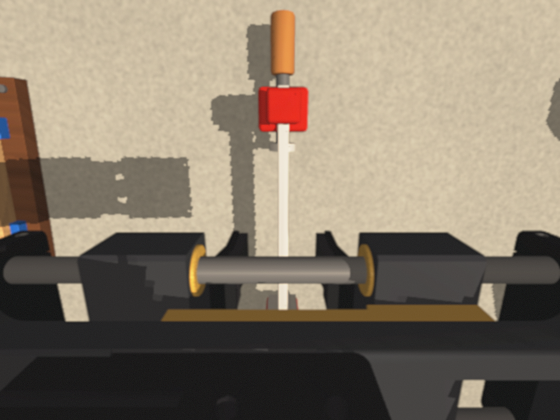

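The jaw now sits at x = 0.120 m in the clamp frame in both cameras, which is the fully open position. The wrist view shows the bar (col 283) centred between the open fingers (240-322). Descending to the balance point.

>>> step_arm([
  [[0.7,0,0.1],[-1,1,25],50],
  [[0,0,0],[0,0,28],50],
  [[0,0,0],[0,0,28],50],
  [[0,0,0],[0,0,25],50],
  [[0,0,0],[0,0,15],50],
  [[0,0,0],[0,0,5],50],
])

```text
time: 4.87
position: [0.4638, 0.1965, 0.0639]
tool_rot: [-0.313, 3.11, 0.004]
ft_force: [0.1, 0.1, -0.2]
grip_width: 0.571
```

```bash
python3 -c "
from h import *
rel([.4947-.046*.979,.2031-.046*.203,.054],11.7)"
```

```text
t 4.87 pos [0.4638 0.1965 0.0639] F [ 0.06  0.07 -0.2 ] w 49.7
shift mm [14.5  0.1  9.7] turn [ 0.06  0.91 -0.2 ]
```

>>> step_arm([
  [[0,0.5,0],[7,0,4],50],
  [[0,0.4,0],[6,0,4],50],
  [[0,0,0],[2,0,2],50],
  [[0,0,0],[0,0,0],50],
])

```text
time: 5.2
position: [0.4495, 0.1931, 0.052]
tool_rot: [0.312, -3.123, 0.001]
ft_force: [0.1, -0.0, -0.3]
grip_width: 0.577
```

```bash
python3 -c "
from h import *
rel([.4947-.046*.979,.2031-.046*.203,.054],11.7)"
```

```text
t 5.2 pos [0.4495 0.1931 0.052 ] F [ 0.07 -0.   -0.26] w 50.2
shift mm [-0.3  0.6 -2. ] turn [-0.02 -0.17 -0.28]
```

>>> step_arm([
  [[0,0,0],[0,0,0],0],
  [[0,0,0],[0,0,0],0],
  [[0,0,0],[0,0,0],0],
  [[0,0,0],[0,0,0],0],
  [[0,0,0],[0,0,0],0],
  [[0,0,0],[0,0,0],0],
], grip_force=50)

```text
time: 5.7
position: [0.4523, 0.1946, 0.0559]
tool_rot: [-0.312, 3.121, 0.004]
ft_force: [0.0, -0.2, -0.4]
grip_width: 0.21
```

```bash
python3 -c "
from h import *
rel([.4947-.046*.979,.2031-.046*.203,.054],11.7)"
```

```text
t 5.7 pos [0.4523 0.1946 0.0559] F [ 0.01 -0.22 -0.35] w 18.2
shift mm [ 2.7 -0.3  1.9] turn [ 0.12  0.27 -0.27]
```

>>> step_arm([
  [[0,0,0],[3,0,1],0],
  [[0,0,0],[1,0,0],0],
  [[0,0,0],[0,0,0],0],
  [[0,0,0],[0,0,0],0],
])

```text
time: 6.03
position: [0.4493, 0.1946, 0.0551]
tool_rot: [-0.313, 3.118, 0.006]
ft_force: [1.5, 0.5, -0.3]
grip_width: 0.109
```

>>> step_arm([
  [[0,0,0],[0,0,-6],0],
  [[0,0,0],[0,0,-8],0],
  [[0,0,0],[0,0,-8],0],
])

```text
time: 6.28
position: [0.4427, 0.1911, 0.0725]
tool_rot: [0.313, -3.119, 0.004]
ft_force: [-0.4, 0.7, -9.9]
grip_width: 0.109
```

```bash
python3 -c "
from h import *
rel([.4947-.046*.979,.2031-.046*.203,.16],11.7)"
```

```text
t 6.28 pos [0.4427 0.1911 0.0725] F [-0.43  0.67 -9.91] w 9.5
shift mm [ -6.7   1.1 -87.6] turn [-0.1  -0.4  -0.24]
```

>>> step_arm([
  [[0,0,0],[-3,0,-15],0],
  [[0,0,0],[-4,0,-20],0],
  [[0,0,0],[-3,0,-20],0],
  [[0,0,0],[-3,0,-16],0],
  [[0,0,0],[0,0,-5],0],
  [[0,0,0],[0,0,0],0],
])

```text
time: 6.78
position: [0.4495, 0.19, 0.1484]
tool_rot: [0.309, -3.104, 0.014]
ft_force: [-0.2, 0.1, -10.5]
grip_width: 0.112
```

```bash
cat > look.py <<'E'
import sys
from h import *
from bench import optics,status
tag=sys.argv[1]
st=status.get_state();R=Ro.from_rotvec(st["tool_rot"]).as_matrix();e=-R[:2,0];e/=np.linalg.norm(e);nn=np.array([-e[1],e[0]]);p=np.array(st["position"])
gz=p[2]+.011   # grasp z ~ bar mid
for n in ["top","scene","wrist"]:
    d=optics.get_image(n);cv2.imwrite(f"pics/{tag}_{n}.png",d["frame"][:,:,::-1])
    W=cloud(d);Q=W[np.isfinite(W[...,2])]
    s=(Q[:,:2]-p[:2])@e;o=(Q[:,:2]-p[:2])@nn;Z=Q[:,2]
    # bar-top and castings relative to the tool: balance at s=0 -> clamp x=s-.046
    zb=gz+.0125
    def f(m,v): return (int(m.sum()),np.percentile(v[m],[2,50,98]).round(4)) if m.sum()>5 else None
    h=(Z>zb+.008)&(Z<zb+.025)&(s>-.13)&(s<-.05)&(abs(o)<.03)
    u=(Z>zb+.026)&(Z<zb+.045)&(s>.11)&(s<.21)&(abs(o)<.03)
    print(n,"head s",f(h,s),"upst s",f(u,s),"z",f(u,Z))
    b=(abs(Z-zb)<.012)&(abs(o)<.012)&(((s>.04)&(s<.14))|((s>-.06)&(s<-.025)))
    if b.sum()>30:
        q=np.polyfit(s[b],o[b],1);k=np.polyfit(s[b],Z[b],1)
        print("  bar n",b.sum(),"yaw",np.degrees(np.arctan2(e[1],e[0])+q[0]).round(2),"o0",q[1].round(4),"pitch deg",np.degrees(k[0]).round(2),"feet z",(k[1]-.075).round(4),"span",np.percentile(s[b],[1,99]).round(3))
E
python3 -c "
from h import *
rel([.4947-.046*.979,.2031-.046*.203,.16],11.7)"; python3 look.py l1
```

```text
t 6.78 pos [0.4495 0.19   0.1484] F [ -0.23   0.11 -10.5 ] w 9.8
shift mm [ -0.6   3.6 -11.6] turn [-0.37 -1.33 -0.31]
top head s (204, array([-0.0978, -0.0841, -0.0698])) upst s (118, array([0.1544, 0.1682, 0.1812])) z (118, array([0.1982, 0.1997, 0.2031]))
  bar n 302 yaw 11.59 o0 0.0007 pitch deg -1.37 feet z 0.0935 span [-0.059  0.138]
scene head s (90, array([-0.0983, -0.0839, -0.0715])) upst s (18, array([0.155 , 0.1666, 0.1764])) z (18, array([0.198 , 0.1989, 0.2014]))
  bar n 163 yaw 11.65 o0 -0.003 pitch deg -1.04 feet z 0.0908 span [0.041 0.139]
wrist head s (5746, array([-0.0986, -0.0855, -0.0714])) upst s None z None
  bar n 1542 yaw 11.18 o0 -0.0008 pitch deg -1.75 feet z 0.0914 span [-0.06  -0.025]
```

```bash
python3 -c "
import cv2,numpy as np
a=cv2.imread('pics/l1_scene.png')[20:240,180:460];b=cv2.imread('pics/l1_wrist.png')
a=cv2.resize(a,(400,314));b=cv2.resize(b,(400,300));c=np.zeros((314,800,3),'uint8');c[:,:400]=a;c[:300,400:]=b;cv2.imwrite('pics/l1c.png',c)"
```

```text
(no output)
```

View pics/l1c.png

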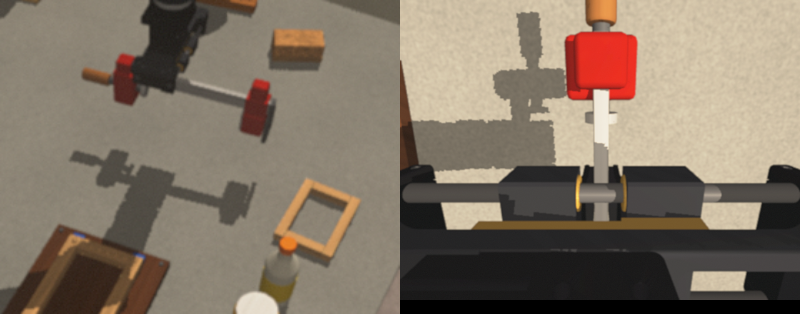

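The clamp is held level, pitch ~1.3° (which matches the tool tilt), feet at ~0.092 m, and the head sits 84 mm from the grip as expected at balance. Carrying it across to the jig.

>>> step_arm([
  [[0,-0.5,0],[0,-8,-5],0],
  [[0,-0.5,0],[0,-15,-5],0],
  [[0,0,0],[2,-20,-2],0],
  [[0,0,0],[2,-20,0],0],
  [[0,0,0],[2,-20,0],0],
  [[0,0,0],[2,-20,0],0],
  [[0,0,0],[2,-20,0],0],
  [[0,0,0],[2,-16,0],0],
  [[0,0,0],[0,-8,0],0],
])

```text
time: 7.68
position: [0.4579, 0.0331, 0.1522]
tool_rot: [0.319, -3.101, 0.021]
ft_force: [-0.7, -0.9, -10.4]
grip_width: 0.106
```

```bash
python3 -c "
from h import *
rel([.4701,-.2160,.15],9.0)"
```

```text
t 7.68 pos [0.4579 0.0331 0.1522] F [ -0.69  -0.85 -10.4 ] w 9.2
shift mm [  38.6 -246.4    5.9] turn [-0.66 -1.42  2.75]
```

>>> step_arm([
  [[-0.3,-0.7,0.3],[2,-12,0],0],
  [[-0.3,-0.7,0.3],[3,-20,0],0],
  [[0,-0.4,0.3],[4,-22,0],0],
  [[0,0,0.3],[4,-22,0],0],
  [[0,0,0.3],[4,-22,0],0],
  [[0,0,0.3],[4,-22,0],0],
  [[0,0,0.3],[4,-22,0],0],
  [[0,0,0.3],[4,-22,0],0],
  [[0,0,0.2],[3,-18,0],0],
  [[0,0,0],[2,-10,0],0],
  [[0,0,0],[0,-5,0],0],
  [[0,0,0],[0,0,0],0],
])

```text
time: 8.68
position: [0.4516, -0.1773, 0.1462]
tool_rot: [0.245, -3.128, -0.006]
ft_force: [0.3, -0.5, -9.7]
grip_width: 0.115
```

```bash
python3 -c "
from h import *
rel([.4701,-.2160,.15],9.0)"; python3 look.py l2
```

```text
t 8.68 pos [ 0.4516 -0.1773  0.1462] F [ 0.33 -0.46 -9.71] w 10.0
shift mm [-12.2 -41.1  -4. ] turn [ 0.22 -0.2  -0.03]
top head s None upst s (154, array([0.1535, 0.1669, 0.1808])) z (154, array([0.1965, 0.2001, 0.2041]))
  bar n 170 yaw 9.16 o0 0.0019 pitch deg -0.77 feet z 0.0926 span [0.058 0.139]
scene head s (119, array([-0.099 , -0.086 , -0.0719])) upst s (128, array([0.153 , 0.1667, 0.18  ])) z (128, array([0.196 , 0.1989, 0.2015]))
  bar n 239 yaw 9.13 o0 -0.0013 pitch deg -0.58 feet z 0.0899 span [0.041 0.139]
wrist head s (5598, array([-0.0981, -0.0851, -0.0711])) upst s None z None
  bar n 1540 yaw 8.89 o0 0.001 pitch deg -0.45 feet z 0.0904 span [-0.06  -0.025]
```

>>> step_arm([
  [[0,0,0],[-3,-10,-1],0],
  [[0,0,0],[-4,-12,-1],0],
  [[0,0,0],[-3,-10,-1],0],
  [[0,0,0],[-2,-6,-1],0],
  [[0,0,0],[0,0,0],0],
  [[0,0,0],[0,0,0],0],
])

```text
time: 9.33
position: [0.4734, -0.2061, 0.1497]
tool_rot: [0.27, -3.127, -0.012]
ft_force: [-0.2, 0.2, -10.5]
grip_width: 0.111
```

```bash
python3 -c "
from h import *
rel([.4701,-.2160,.15],9.0)"; python3 look.py l3
```

```text
t 9.33 pos [ 0.4734 -0.2061  0.1497] F [ -0.22   0.24 -10.52] w 9.7
shift mm [ 4.9 -9.2 -0.4] turn [ 0.46 -0.15  0.86]
top head s None upst s (155, array([0.1531, 0.1667, 0.1811])) z (155, array([0.1996, 0.2036, 0.2076]))
  bar n 174 yaw 9.37 o0 0.0034 pitch deg -1.07 feet z 0.0965 span [0.059 0.139]
scene head s (128, array([-0.0995, -0.0864, -0.0719])) upst s (147, array([0.1529, 0.167 , 0.1804])) z (147, array([0.1998, 0.2029, 0.2054]))
  bar n 252 yaw 9.82 o0 -0.0018 pitch deg -0.55 feet z 0.0936 span [0.041 0.138]
wrist head s (5602, array([-0.0986, -0.0857, -0.0717])) upst s None z None
  bar n 1537 yaw 9.77 o0 -0.0005 pitch deg -0.31 feet z 0.094 span [-0.06  -0.025]
```

View pics/l3_top.png

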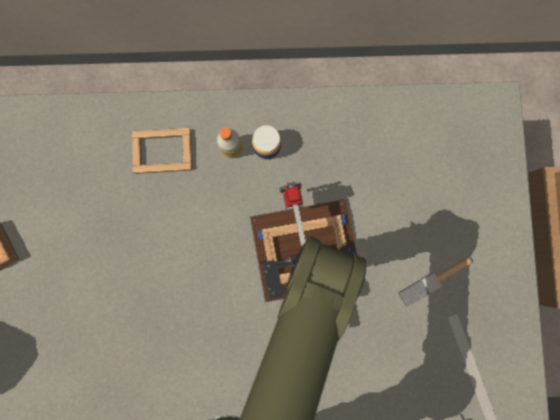

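View pics/l3_scene.png

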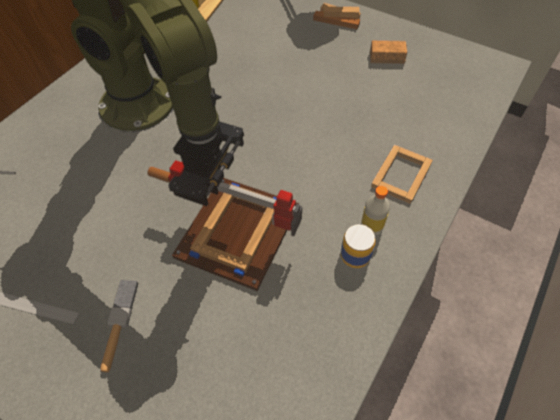

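The clamp spans the frame: jaw at (292,195) in the top view, bar running over the frame. Glue, tin, spare and brush are where they started. One last fine shift.

>>> step_arm([
  [[0.3,0,0.3],[2,-4,0],0],
  [[0.2,0,0.3],[2,-4,0],0],
  [[0,0,0.2],[1,-1,0],0],
  [[0,0,0],[0,0,0],0],
  [[0,0,0],[0,0,0],0],
  [[0,0,0],[0,0,0],0],
  [[0,0,0],[0,0,0],0],
])

```text
time: 10.07
position: [0.4682, -0.2149, 0.1494]
tool_rot: [0.248, -3.129, -0.001]
ft_force: [-0.2, -0.2, -9.4]
grip_width: 0.107
```

```bash
python3 -c "
from h import *
rel([.4701,-.2160,.15],9.0)"; python3 look.py l4;  python3 -c "
from h import *
rel([.4701,-.2160,.15],9.0)
from bench import status
print(np.round(status.get_state()['qd'],4))"
```

```text
t 10.07 pos [ 0.4682 -0.2149  0.1494] F [-0.19 -0.19 -9.38] w 9.3
shift mm [-1.7 -1.4 -0.6] turn [ 0.03 -0.17  0.06]
top head s None upst s (156, array([0.153 , 0.1666, 0.1801])) z (156, array([0.1991, 0.2031, 0.2076]))
  bar n 179 yaw 8.85 o0 0.003 pitch deg -0.55 feet z 0.0955 span [0.056 0.139]
scene head s (129, array([-0.0991, -0.0866, -0.0724])) upst s (145, array([0.1533, 0.1669, 0.18  ])) z (145, array([0.1994, 0.2023, 0.2056]))
  bar n 262 yaw 9.19 o0 -0.0019 pitch deg -0.3 feet z 0.0927 span [0.041 0.139]
wrist head s (5610, array([-0.0985, -0.0854, -0.0714])) upst s None z None
  bar n 1545 yaw 8.86 o0 -0.0007 pitch deg -0.31 feet z 0.0937 span [-0.06  -0.025]
t 10.22 pos [ 0.4683 -0.2149  0.1494] F [ 0.48  0.48 -9.68] w 9.6
shift mm [-1.6 -1.4 -0.6] turn [ 0.03 -0.17  0.07]
[-0.0006  0.0008  0.0007 -0.0029 -0.0001  0.0008  0.0012]
```

```bash
python3 -c "
from bench import order
print(order.close_job())"
```

```text
the job is handed in; nothing more can be done
None
```

I slid the jaw open to its stop, gripped the clamp's bar at the balance point, carried it over the frame, and handed the job in at about 10.2 s while still holding it. No verdict was reported.

- **Jaw opening:** the push force rose from about 2 N to 13 N and the jaw stopped moving. After that, both cameras put the jaw at x = 0.120 m on the clamp, which is fully open.
- **Hold:** the grip is about 1 mm from the nominal balance point along the bar. The clamp's full weight was on the gripper (about 9.5 N), and the arm was nearly still.
- **Pose over the frame:**
  - The gap middle is about 2–3 mm from the frame's centre.
  - The bar is within about 0.2° of the frame's short way.
  - Pitch is about 0.5°.
  - The feet are about 94 mm above the bench, or about 56 mm above the frame's top.
- **Surroundings:** the last top and scene pictures, taken just before the final 10 mm shift, showed the glue, tin, spare frame and brush where they started. I felt no contact with the jig.
- **Disagreement:** the top and scene cameras differ by about 4–5 mm sideways, on the frame and clamp alike. I used the average, and the wrist camera agreed with it on the clamp. The remaining error is well inside the 20 mm limit.

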